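Switch on and zero the espresso scale under the cup

TASK

Get the scale ready to weigh a coffee into the cup that stands on it, with the tips of the closed fingers: first push the far half (red bar) of the white rocker fully down to on, then press the green key fully in, where it stays, and then hold the blue key fully down for about two seconds and let it come up again. Keep to that order, do not press the yellow key, and leave the cup and everything round the scale where it stands; nothing is to be picked up.

Things in the scene. Friction and masses are not known exactly. Their poses are not given: they have to be found in the camera images.
- scale: espresso scale, fixed, aluminium, 275 mm deep (x), 290 wide (y), deck 40 high. Origin on the worktop under the middle of the row of four controls; x points from them to the weighing plate (away from the robot), y left along the row. Controls on a black strip at x = 0, y = -96, -32, 32, 96 mm; which is where changes. Steel plate 140 mm across behind
- plate_top (a point): centre of the top of the round weighing plate, 147 mm behind the row of controls, 48 mm above the worktop
- rocker_on_end (a point): point to press: middle of the face of the far half (red bar, stands up when off) of the white V-shaped rocker, 64 mm long (along scale x), 34 wide. Pivot crosswise at mid-length, 51 mm above the worktop. Site 21 mm from it along the face, 7 mm higher when off; level with it (face flat, 11 mm above deck) when on. Near half (black ring) then stands up
- rocker (a joint): rocker angle, rad: 0 off (as found), 0.36 fully on; grows as the far half goes down. Friction only, no spring: about 2 N at the point tips it, and it stays where it is left
- green_top (a point): centre of the top of the green power key, round, 32 mm across, standing in a flat steel ring, its flat top 12 mm above the deck when up, 7 mm of travel straight down
- green_key (a joint): green power key, m: 0 up, 0.007 fully in. Moves with 3 N of friction and no spring: it stays in where it is left
- blue_top (a point): centre of the top of the blue zero key, round, 32 mm across, standing in a flat steel ring, its flat top 12 mm above the deck when up, 7 mm of travel straight down
- blue_key (a joint): blue zero key, m: 0 up, 0.007 fully down. Springs back by itself; fully down takes 5 N
- yellow_top (a point): centre of the top of the yellow units key (not to be pressed), round, 32 mm across, standing in a flat steel ring, its flat top 12 mm above the deck when up, 7 mm of travel straight down
- yellow_key (a joint): yellow units key, m: 0 up, 0.007 fully down; springs back, 5 N
- cup: white espresso cup, loose, 64 mm across, 91 mm with its handle, 50 mm high, standing upright on the weighing plate (its top about 98 mm above the worktop); its underside centre is the origin
- jug: dark milk jug, loose, 89x130 mm, 112 mm high, beside the right of the scale; its underside centre is the origin
- honey: honey jar, loose, 72 mm across, 112 mm high, beside the left of the scale; its underside centre is the origin
- red_capsule: red coffee capsule, loose, 52 mm across, 37 mm high, to the left of the controls; its underside centre is the origin
- gold_capsule: gold coffee capsule, loose, 52 mm across, 37 mm high, to the right of the controls; its underside centre is the origin
Not all that is in view belongs to the job. What is shaped like the cup but orange is not meant.

How it is judged:
By the outcome, as a careful person would: the job done as asked, in the order asked, and still so for the second after the job is handed in, with the robot touching nothing.
It also fails if it takes over 45 s, if anything falls off the work surface, if the arm or the gripper's body presses on something with over 40 N, if the wrist force passes 120 N, or if a joint passes its speed limit or range.

ROBOT

A 7-joint arm with a two-finger parallel gripper is mounted at the origin on the work surface; the furniture and walls round the work are solid. World frame = base frame: x ahead of the robot, y to its left, z up, the work surface at z = 0. Lengths are in m, angles in rad, forces in N, time in s.
With the tool pointing down it reaches from about 0.4 to 0.85 m from the base axis. Payload 10.4 kg.
Tool frame: the origin (TCP) lies on the centre line of the jaws, within the pads' length; the fingertips stand 11 mm ahead of it and the grasp point (between the pads) lies 8 mm behind it; z points along the fingers, y is the line along which they close (so a half turn about z gives the same grasp; the last joint's range is limited). The gripper opens to 87 mm and grips with 3 to 60 N. Pads are 19 mm wide; open, the fingers measure 117 mm over their backs; the gripper's body (75 mm by 190 mm) begins 51 mm behind the grasp point.
Start: joints at [-1.144, 0.332, -0.065, 1.46, 0.022, 1.35, -0.088], TCP at [0.272, 0.563, 0.234] pointing down, gripper open.
Joint ranges: [-2.6, 2.6], [-0.5, 2.12], [-1.47, 1.34], [0.16, 2.42], [-1.27, 4.41], [0.06, 2.06], [-2.6, 2.6]. Speed limits (rad/s): [2.22, 2.22, 2.79, 2.79, 3.14, 3.14, 3.14].

INTERFACE

Orientations are given as a unit quaternion [x, y, z, w].
In Python, from bench import r gives the robot as it stands.
- The arm moves only by the shell command python3 -m pendant 'ROWS' [OPENING] [FORCE]. ROWS is JSON, a list of rows, each a list of 4 numbers: the shift along the tool's x, y, z in m, then the turn about the tool's z in rad. A call has 1 to 8 rows; each row shifts and turns the commanded pose from where the row before left it, along the tool's axes as they then stand; what a row does not reach is not made up. A row lasts 1/12 s, in which the tool goes at most 41.7 mm and 7.16 degrees, less where a joint would pass 70% of its speed; a pose out of reach is approached as far as the arm can. A call with a gripper value outside its range is refused whole. OPENING is the opening, from 0 (shut) to 1 (fully open), set as the call begins (- or left out, the last holds). The fingers move at their own pace and stop on an object; FORCE is the grip in N (left out, the last holds). Time passes only in rows, so rows that do not move let the fingers close. It gives the time, the measured TCP pose, the force, the opening and the grip force at its end, in the units of the state.
- r.read_state(): the state, without advancing time (a new reading comes with each control period).
- r.camera(name): name is "side" or "top"; returns a dict with "img" (480x640x3 uint8, red, green, blue), "camera_matrix" (3x3 intrinsics, pixels), "xyz" and "attitude" of the camera in the world. Camera axes: x right, y down, z forward; pixel columns grow to the right and rows downward; lengths in m; the calibration is good to about 2 mm. A picture is of the moment at which its call begins. There is no depth.
- r.close_job(): hands the job in; it is judged then, once.
Trained networks look in the newest picture that a camera, given by its name, has taken for a name from the list of things; names that differ only in an ending like _2 or _b are one class to them, and where a whole thing is asked for, a point or a joint stands for the part that bears it (a point fixed in the world has none). Each returns a list of dicts, best first, with "score" (0 to 1); they miss things now and then, are a little off and sometimes report something else, mostly with a low value. They report only what shows in the picture. A call takes as long as a camera call. They do not tell look-alikes from the thing itself.
- r.outline_of(thing, camera): "mask" (480x640 bool, what is visible of it) and "bbox" ([centre column, centre row, width, height] in pixels, round what is visible of it).
The state is a dict: "time": time; "joint_positions": joint angles; "joint_vel": joint speeds; "joint_torque": joint torques, N m; "ee_pos": TCP position; "eef_rot": TCP orientation; "ft_force": force on the tool from outside, world axes, zero at the start; "torque": the same for the moment, N m; "width": finger opening in m; "grip_force": force on a finger pad.
Only numpy, scipy, OpenCV 4.12 (cv2) and the standard library are available. Lean on these libraries where they do the work, as an engineer would, in place of code of your own. Each camera call takes 0.05 s, during which the arm holds its last target. There are 200 camera calls.

## Working session

There is one attempt and no reset: what is moved stays moved. The work goes in short steps, Python scripts to look and compute and a shell command to move; the robot and the scene stay as the last step left them, time stands still between calls to the robot, and variables do not carry over. Pictures are saved under pics/ and viewed, at most 10 in all, crops included, and the job is handed in when it is done.

```bash
mkdir -p pics
cat > h.py <<'E'
import numpy as np, cv2
from scipy.spatial.transform import Rotation as R
from bench import r
def cam(n,save=None):
    c=r.camera(n)
    if save: cv2.imwrite(f'pics/{save}.png',c['img'][:,:,::-1])
    return c
def Rc(c):
    a=np.array(c['attitude'],float)
    return a if a.shape==(3,3) else R.from_quat(a).as_matrix()
def ray(c,u,v,z):
    d=Rc(c)@np.linalg.solve(c['camera_matrix'],[u,v,1.]); p=np.array(c['xyz'])
    return p+d*(z-p[2])/d[2]
def proj(c,P):
    q=c['camera_matrix']@(Rc(c).T@(np.array(P)-c['xyz'])); return q[:2]/q[2]
E
python3 - <<'E'
from h import *
for n in('top','side'):
    c=cam(n,n+'0'); print(n,c['xyz'],c['attitude'],c['camera_matrix'])
    for t,z in(('rocker_on_end',.055),('green_top',.052),('blue_top',.052),('yellow_top',.052),('cup',.098),('scale',.04),('jug',.1),('honey',.1),('red_capsule',.037),('gold_capsule',.037)):
        for o in r.outline_of(t,n)[:3]:
            m=o['mask']; v,u=np.nonzero(m); print(t,round(o['score'],2),np.round(o['bbox']),np.round(ray(c,u.mean(),v.mean(),z),3))
s=r.read_state();print(s['ee_pos'],s['eef_rot'],s['time'],s['width'])
E
```

```text
top [ 0.40301789 -0.00967106  0.93553705] [-0.69777994  0.7143606  -0.04187147  0.0322315 ] [[470.91861084   0.         327.34815713]
 [  0.         470.91861084 251.1080746 ]
 [  0.           0.           1.        ]]
rocker_on_end 0.91 [300. 259.  18.  31.] [0.485 0.026 0.055]
green_top 0.74 [336. 264.  18.  14.] [ 0.475 -0.038  0.052]
blue_top 0.49 [368. 266.  17.  17.] [ 0.465 -0.101  0.052]
yellow_top 0.71 [266. 252.  18.  17.] [0.495 0.089 0.052]
yellow_top 0.34 [336. 264.  14.  21.] [ 0.475 -0.038  0.052]
cup 0.62 [334. 175.  42.  43.] [ 0.636 -0.039  0.098]
cup 0.61 [410. 350.  44.  38.] [ 0.311 -0.155  0.098]
scale 0.93 [324. 217. 163. 153.] [ 0.565 -0.02   0.04 ]
jug 0.94 [458. 207.  70.  57.] [ 0.564 -0.253  0.1  ]
jug 0.72 [208. 181.  43.  45.] [0.622 0.191 0.1  ]
jug 0.57 [323. 218. 164. 154.] [ 0.555 -0.019  0.1  ]
honey 0.6 [208. 182.  44.  43.] [0.621 0.19  0.1  ]
red_capsule 0.88 [217. 249.  27.  26.] [0.505 0.187 0.037]
gold_capsule 0.58 [411. 287.  28.  28.] [ 0.421 -0.185  0.037]
side [0.01613328 0.74018927 0.65871421] [-0.2497802   0.84763982 -0.44640876  0.14083
[... 300 characters left out ...]
483 0.218 0.055]
blue_top 0.56 [361. 231.  16.  10.] [ 0.459 -0.09   0.052]
yellow_top 0.51 [340. 240.  11.  15.] [ 0.472 -0.028  0.052]
cup 0.94 [432. 246.  33.  26.] [ 0.275 -0.066  0.098]
cup 0.73 [288. 212.  30.  28.] [ 0.62  -0.013  0.098]
cup 0.22 [271. 300.  21.  19.] [0.451 0.256 0.098]
scale 0.71 [310. 250. 152. 101.] [0.541 0.024 0.04 ]
jug 0.7 [354. 190.  41.  52.] [ 0.531 -0.19   0.1  ]
honey 0.9 [234. 266.  17.  52.] [0.581 0.21  0.1  ]
red_capsule 0.55 [272. 300.  24.  20.] [0.5   0.203 0.037]
gold_capsule 0.83 [390. 230.  18.  20.] [ 0.407 -0.158  0.037]
[0.2717117  0.56288344 0.23357077] [ 2.23002216e-01  9.74817936e-01  5.80544434e-05 -5.64026644e-06] 1.1 0.08686338883517837
```

Run:
```python
import cv2
a=cv2.imread('pics/top0.png')[140:380,180:500]; b=cv2.imread('pics/side0.png')[140:340,200:480]
cv2.imwrite('pics/topc.png',cv2.resize(a,(800,600),interpolation=cv2.INTER_CUBIC))
cv2.imwrite('pics/sidec.png',cv2.resize(b,(784,560),interpolation=cv2.INTER_CUBIC))
```

```text
(no output)
```

View pics/topc.png

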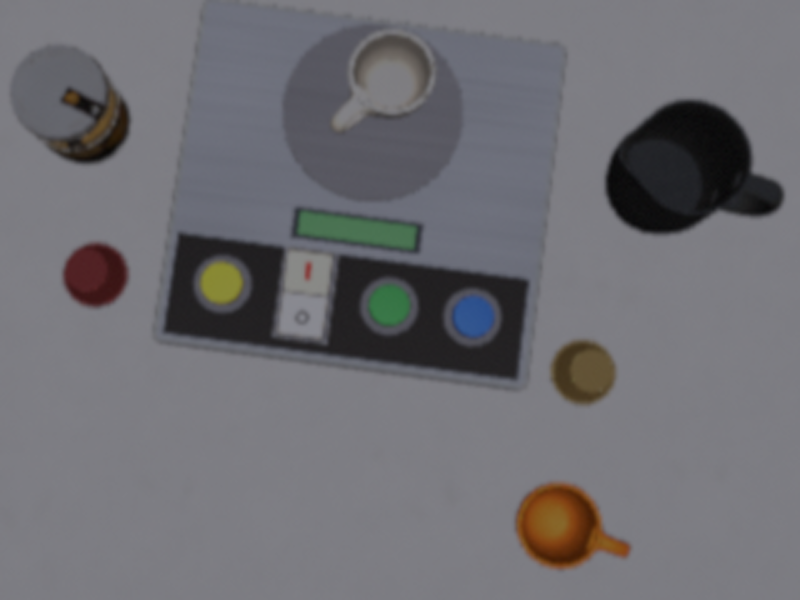

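View pics/sidec.png

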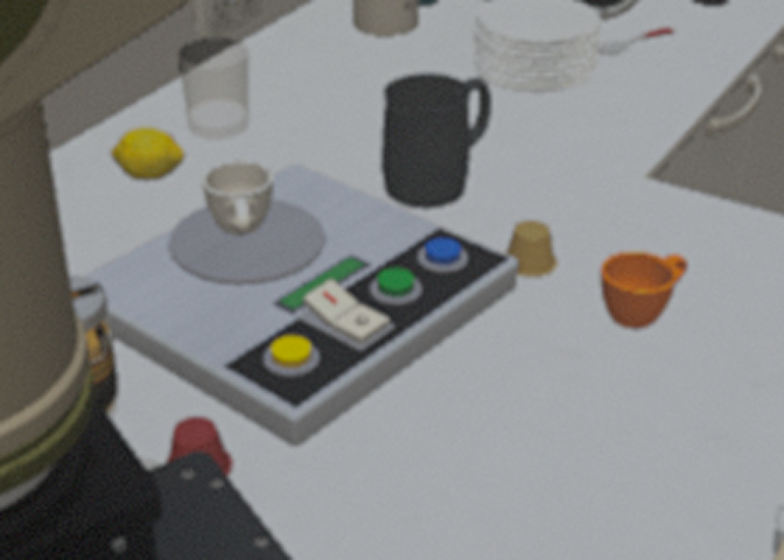

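The top view crop shows the order from left to right: yellow (221,283), rocker with the red bar on its far half (308,270), green (388,304) and blue (473,316). The cup is on the plate at (390,73), and the orange decoy is at the lower right. Next I refine the key centres by colour and fit the scale pose.

```bash
cat > fit.py <<'E'
from h import *
from scipy.optimize import least_squares
hs={'yellow':(22,35),'green':(50,75),'blue':(100,118)}
Y={'yellow':96,'rocker':32,'green':-32,'blue':-96}
def cents(n):
    c=cam(n); g=cv2.cvtColor(c['img'],cv2.COLOR_RGB2HSV); out={}
    w=(270,320,245,275) if 0 else None
    for k,(a,b) in hs.items():
        m=cv2.inRange(g,(a,110,50),(b,255,255))
        nn,l,s,ce=cv2.connectedComponentsWithStats(m)
        best=None
        for i in range(1,nn):
            if 40<s[i][4]<600:
                # near expected
                e=proj(c,[.480-(-Y[k]*.001)*.155,-.006+Y[k]*.001*.988,.050]); d=np.linalg.norm(ce[i]-e)
                if d<15 and (best is None or d<best[0]): best=(d,ce[i],s[i])
        if best: out[k]=best[1]; print(n,k,np.round(best[1],1),best[2][2:],np.round(ray(c,*best[1],.051),4))
    return c,out
D=[cents(n) for n in('top','side')]
def P(p,k,z=.051): return [p[0]-np.sin(p[2])*Y[k]*.001,p[1]+np.cos(p[2])*Y[k]*.001,z]
for sel in ([D[0]],[D[1]],D):
    f=lambda p:np.concatenate([proj(c,P(p,k))-o for c,d in sel for k,o in d.items()])
    s=least_squares(f,[.48,-.006,-.155]); print(np.round(s.x,4),np.round(s.fun,1))
p=s.x
for k in Y: print(k,np.round(P(p,k),4))
ex=np.array([np.cos(p[2]),np.sin(p[2])]); print('on_end',np.array(P(p,'rocker'))[:2]+.021*ex,'plate',p[:2]+.147*ex)
E
python3 fit.py
```

```text
top yellow [268.2 252.8] [ 17  16 210] [0.4954 0.0887 0.051 ]
top green [335.2 261.7] [ 16  16 191] [ 0.4756 -0.0372  0.051 ]
top blue [368.9 266.2] [ 17  17 221] [ 0.4656 -0.1004  0.051 ]
side yellow [303.5 264.4] [ 15  12 142] [0.4949 0.0919 0.051 ]
side green [340.8 239.5] [13 10 98] [ 0.4759 -0.0347  0.051 ]
side blue [357.8 228.6] [ 14  10 102] [ 0.4656 -0.0976  0.051 ]
[ 0.4805 -0.0058 -0.1559] [-0.2 -0.   0.1  0.   0.1  0. ]
[ 0.4804 -0.0029 -0.1522] [-0.  -0.   0.1  0.1 -0.  -0.1]
[ 0.4808 -0.0051 -0.1548] [-0.6 -0.1 -0.3 -0.1 -0.3 -0.2  0.3 -0.6  0.5 -0.4  0.3 -0.5]
yellow [0.4956 0.0897 0.051 ]
rocker [0.4857 0.0265 0.051 ]
green [ 0.4758 -0.0367  0.051 ]
blue [ 0.466 -0.1    0.051]
on_end [0.50644692 0.02325611] plate [ 0.626004   -0.02779391]
```

```bash
python3 -m pendant '[[0,0,-0.03,-0.12],[0,0,0,-0.12],[0,0,0,-0.12],[0,0,0,-0.12],[0,0,0,-0.12]]' 0 20
```

```text
time: 1.62
ee_pos: [0.2717, 0.5629, 0.2637]
eef_rot: [-0.078, 0.997, 0.0, 0.0]
ft_force: [-0.5, 0.2, 0.7]
width: 0.0619
grip_force: 0.0
```

```bash
python3 -m pendant '[[0,0,0,0.104],[0,0,0,0.104],[0,0,0,0.104],[-0.01,-0.01,0,0],[-0.02,-0.03,0,0],[-0.02,-0.03,0,0],[-0.02,-0.03,0,0],[-0.02,-0.03,0,0]]'; python3 -m pendant '[[-0.02,-0.03,0,0],[-0.02,-0.03,0,0],[-0.02,-0.03,0,0],[-0.02,-0.03,0,0],[-0.02,-0.03,0,0],[-0.02,-0.03,0,0],[-0.02,-0.03,0,0],[-0.02,-0.03,0,0]]'
cat > go.py <<'E'
import sys
from h import *
s=r.read_state(); M=R.from_quat(s['eef_rot']).as_matrix()
t=np.array([float(a) for a in sys.argv[1:4]])
print('d tool',np.round(M.T@(t-s['ee_pos'])*1000,1),'yaw err',round(np.arctan2(M[1,1],M[0,1])-(np.pi/2-.155),4),'f',np.round(s['ft_force'],1),'w',round(s['width'],4),s['time'])
E
python3 go.py .5064 .0235 .074
```

```text
time: 2.28
ee_pos: [0.3405, 0.4177, 0.2635]
eef_rot: [0.079, 0.997, 0.0, 0.0]
ft_force: [0.5, -0.3, -0.9]
width: 0.0082
grip_force: 0.0
time: 2.95
ee_pos: [0.4592, 0.1548, 0.2638]
eef_rot: [0.08, 0.997, 0.0, 0.0]
ft_force: [1.3, 0.6, -0.5]
width: 0.0005
grip_force: 0.0
d tool [ -67.3 -122.2  189.8] yaw err -0.0044 f [ 1.3  0.6 -0.5] w 0.0005 2.95
```

```bash
python3 -m pendant '[[-0.016,-0.03,0,0],[-0.016,-0.03,0,0],[-0.016,-0.03,0.03,0],[-0.016,-0.03,0.03,0],[0,0,0.03,0],[0,0,0.03,0],[0,0,0,0],[0,0,0,0]]'; python3 go.py .5064 .0235 .075
python3 - <<'E'
from h import *
a=cam('top')['img'][200:320,230:400,::-1]; b=cam('side')['img'][150:300,230:430,::-1]
cv2.imwrite('pics/n1.png',np.vstack([cv2.resize(a,(425,300),interpolation=2),cv2.resize(b,(425,300),interpolation=2)]))
E
```

```text
time: 3.62
ee_pos: [0.5, 0.0333, 0.1481]
eef_rot: [0.08, 0.997, -0.0, -0.001]
ft_force: [-0.6, 0.2, 1.6]
width: 0.0009
grip_force: 0.0
d tool [-8.1 -8.6 73.1] yaw err -0.0054 f [-0.6  0.2  1.6] w 0.0009 3.6167
```

View pics/n1.png

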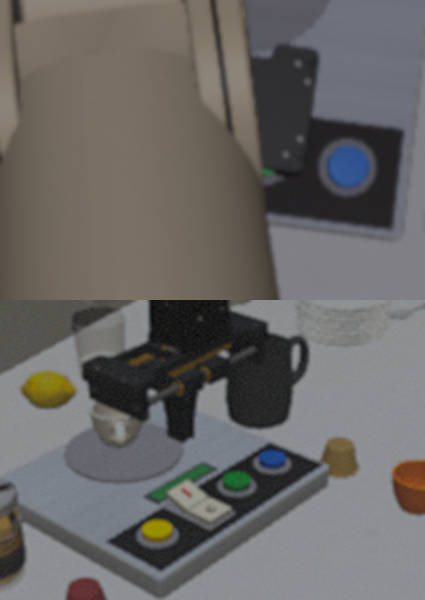

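```bash
python3 - <<'E'
from h import *
c=r.camera('side'); print(proj(c,[.5,.0333,.137]))
E
python3 -m pendant '[[-0.004,-0.004,0.02,0],[-0.004,-0.004,0.02,0],[0,0,0.02,0],[0,0,0.007,0],[0,0,0,0],[0,0,0,0]]'; python3 go.py .5064 .0235 .062
```

```text
[315.59087306 218.32539085]
time: 4.27
ee_pos: [0.5082, 0.0251, 0.0827]
eef_rot: [0.08, 0.997, 0.0, 0.001]
ft_force: [0.9, -0.3, -0.2]
width: 0.0006
grip_force: 0.0
d tool [ 1.6 -1.9 20.7] yaw err -0.0061 f [ 0.9 -0.3 -0.2] w 0.0006 4.2667
```

```bash
python3 -m pendant '[[0.001,-0.002,0.004,0],[0.001,0,0.004,0],[0,0,0.004,0],[0,0,0.003,0],[0,0,0.003,0],[0,0,0.002,0],[0,0,0.001,0],[0,0,0,0]]'; python3 go.py .5064 .0235 .062
```

```text
time: 4.93
ee_pos: [0.5057, 0.0232, 0.0621]
eef_rot: [0.081, 0.997, 0.0, 0.0]
ft_force: [-8.1, -0.9, 23.3]
width: 0.0003
grip_force: 11.9
d tool [-0.6  0.4  0.1] yaw err -0.007 f [-8.1 -0.9 23.3] w 0.0003 4.9333
```

```bash
python3 -m pendant '[[0,0,-0.01,0],[0,0,-0.02,0],[0,0,-0.01,0],[0.01,-0.032,0,0],[0.01,-0.032,0,0],[0,0,0,0],[0,0,0,0]]'; python3 go.py .4758 -.0367 .063;  python3 - <<'E'
from h import *
b=cam('side')['img'][150:300,230:430,::-1]
cv2.imwrite('pics/n2.png',cv2.resize(b,(640,480),interpolation=2))
E
```

```text
time: 5.52
ee_pos: [0.4745, -0.0383, 0.1004]
eef_rot: [0.082, 0.997, 0.0, -0.0]
ft_force: [1.1, 0.2, -0.3]
width: 0.0005
grip_force: 0.0
d tool [-1.   1.8 37.4] yaw err -0.01 f [ 1.1  0.2 -0.3] w 0.0005 5.5167
```

View pics/n2.png

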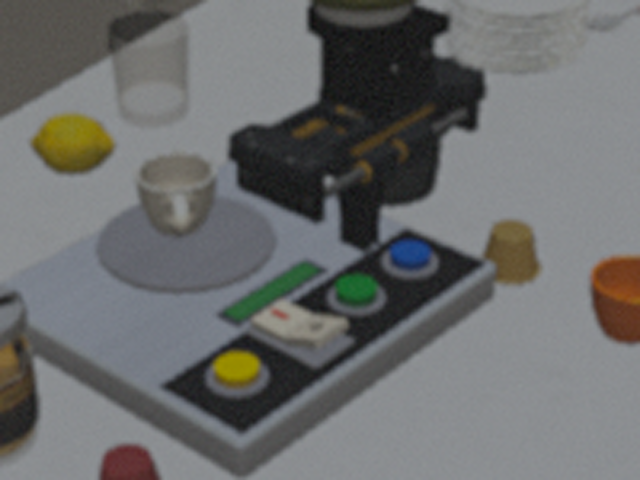

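The picture shows the rocker's far half lying flat and its near half up at (320,330), so it is on. Next is green.

```bash
python3 -m pendant '[[-0.001,0.002,0.015,0],[0,0,0.015,0],[0,0,0.005,0],[0,0,0.003,0],[0,0,0.003,0],[0,0,0.003,0],[0,0,0.002,0],[0,0,0,0]]'; python3 go.py .4758 -.0367 .056
```

```text
time: 6.23
ee_pos: [0.477, -0.0346, 0.0562]
eef_rot: [0.081, 0.997, 0.001, 0.0]
ft_force: [-10.5, 2.2, 24.6]
width: 0.0005
grip_force: 12.1
d tool [ 0.9 -2.3  0.2] yaw err -0.0067 f [-10.5   2.2  24.6] w 0.0005 6.2333
```

```bash
python3 -m pendant '[[0,0,-0.01,0],[0,0,-0.02,0],[0,0,-0.01,0],[0,-0.032,0,0],[0,-0.032,0,0],[0,0,0,0],[0,0,0,0],[0,0,0,0]]'; python3 go.py .466 -.1 .063;  python3 - <<'E'
from h import *
b=cam('side')['img'][150:300,230:430,::-1]
cv2.imwrite('pics/n3.png',cv2.resize(b,(640,480),interpolation=2))
E
```

```text
time: 6.9
ee_pos: [0.4665, -0.0978, 0.0945]
eef_rot: [0.081, 0.997, 0.0, 0.0]
ft_force: [0.9, -0.5, -0.1]
width: 0.0002
grip_force: 0.0
d tool [ 0.1 -2.2 31.5] yaw err -0.007 f [ 0.9 -0.5 -0.1] w 0.0002 6.9
```

View pics/n3.png

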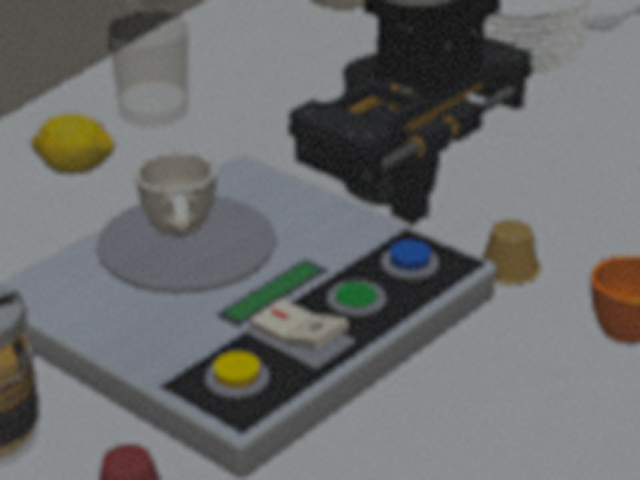

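Green is in, with its top lower than before at (357,296). Next is blue, held for about 2 s.

```bash
python3 -m pendant '[[0,-0.002,0.012,0],[0,0,0.012,0],[0,0,0.005,0],[0,0,0.004,0],[0,0,0.004,0],[0,0,0.004,0],[0,0,0,0],[0,0,0,0]]'; python3 go.py .466 -.1 .056
```

```text
time: 7.62
ee_pos: [0.4662, -0.0995, 0.056]
eef_rot: [0.081, 0.997, 0.001, -0.0]
ft_force: [-17.6, 4.3, 43.3]
width: 0.0005
grip_force: 21.5
d tool [ 0.1 -0.6  0. ] yaw err -0.0066 f [-17.6   4.3  43.3] w 0.0005 7.6167
```

```bash
python3 -m pendant '[[0,0,-0.001,0],[0,0,0,0],[0,0,0,0],[0,0,0,0],[0,0,0,0],[0,0,0,0],[0,0,0,0],[0,0,0,0]]'; python3 -m pendant '[[0,0,0,0],[0,0,0,0],[0,0,0,0],[0,0,0,0],[0,0,0,0],[0,0,0,0],[0,0,0,0],[0,0,0,0]]'; python3 -m pendant '[[0,0,0,0],[0,0,0,0],[0,0,0,0],[0,0,0,0],[0,0,0,0],[0,0,-0.01,0],[0,0,-0.02,0],[0,0,-0.03,0]]';python3 -m pendant '[[0,0,-0.03,0],[0.02,0,-0.03,0],[0.02,0,-0.01,0],[0,0,0,0],[0,0,0,0],[0,0,0,0]]'
python3 - <<'E'
from h import *
b=cam('side')['img'][150:300,230:430,::-1]
cv2.imwrite('pics/n4.png',cv2.resize(b,(640,480),interpolation=2))
E
```

```text
time: 8.28
ee_pos: [0.4661, -0.0995, 0.0562]
eef_rot: [0.081, 0.997, 0.001, -0.0]
ft_force: [-12.1, 3.8, 28.5]
width: 0.0005
grip_force: 14.3
time: 8.95
ee_pos: [0.4661, -0.0995, 0.0562]
eef_rot: [0.081, 0.997, 0.001, -0.0]
ft_force: [-11.9, 4.0, 28.2]
width: 0.0004
grip_force: 14.3
time: 9.62
ee_pos: [0.4647, -0.0999, 0.1137]
eef_rot: [0.081, 0.997, -0.0, -0.002]
ft_force: [-0.4, 0.8, -0.7]
width: 0.0005
grip_force: 0.0
time: 10.12
ee_pos: [0.4267, -0.0936, 0.1843]
eef_rot: [0.081, 0.997, 0.0, 0.0]
ft_force: [0.8, -0.8, -0.1]
width: 0.0006
grip_force: 0.0
```

View pics/n4.png

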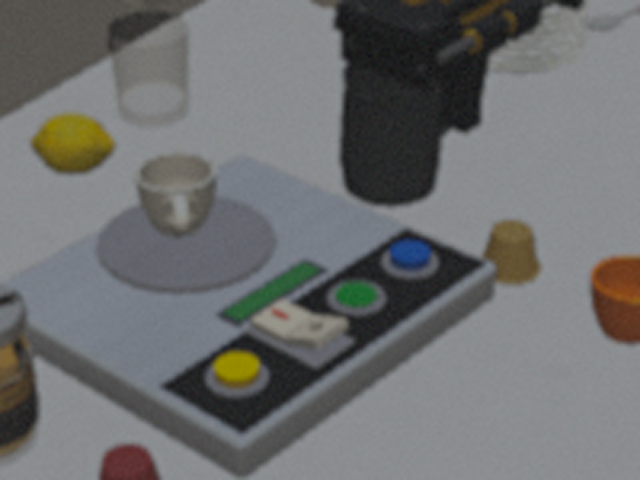

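The rocker is on, green is in, blue is back up at (410,253), and the cup and its neighbours stand where they were. The arm is clear of everything, so I hand the job in.

```bash
python3 -c "
from bench import r
print(r.close_job())"
```

```text
the job is handed in; nothing more can be done
None
```

The job is handed in: I switched the rocker on, pressed the green key in (it stayed), then held the blue key down for about 1.9 s and let it come back up; yellow was not pressed, and the cup and the things in view round the scale stand where they were.

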